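# Lay the slide box down in its case and shut the lid

### The job

A tall black slide box stands on its end in the open carrying case, so the lid cannot close. Tip the slide box over by gently pushing it with the fingertips, so that it lies flat on the floor of its own compartment, then push the case's lid over and press it fully shut. Only push, and gently: do not pinch or lift the slide box or the lid, and leave the jar in the case and everything on the bench standing where it is.

Things in the scene. Friction and masses are not known exactly. Their poses are not given: they have to be found in the camera images.
- case: grey open carrying case, fixed; outside 230 (x) by 218 (y) by 56 mm high. Origin: centre of underside, on the bench; x points away from the robot within 20 degrees, z up. Walls 5 mm, floor 6 mm thick. A divider at y = 0 (30 mm above the floor) makes two compartments along x, 220 by 102 mm, middles at y = +53 and -53 mm. Lid hinged on the +y wall; carrying handle 24 mm out from the -y wall.
- case_lid (a joint): lid angle, rad: 0 = fully shut, 1.57 = upright, starts at 1.75 to 2.0 (leaning out), stop at 2.1. Flat plate 230 by 218 by 8 mm, 0.2 kg. Hinge axis along the case's x at case y = +109, z = 56.5 mm, in the plate's inner (lower) face. Stiff hinge (0.32 N m): the lid stays at any angle, so it must be pushed all the way down, with 1 to 4 N at its free edge.
- lid_edge (a point): middle of the lid's free edge, half-way through its thickness, 218 mm from the hinge axis. The point's axes are those of the case when the lid is shut.
- slidebox_center (a point): centre of the black slide box: closed, 35 mm thick (its x), 90 wide (its y), 140 tall (its z), 0.17 to 0.35 kg. It stands on the case floor near the -x end of either compartment, its x along the case's x within 3 degrees, back face 5 to 20 mm from the end wall. The free space is on its +x side: pushed near the top towards case +x, it falls over by itself from about 14 degrees on.
- slidebox: the same slide box; this origin is the centre of the end face it stands on at the start.
- jar: low amber glass jar with a white lid, 44 mm diameter, 42 mm high, standing in the other compartment; low enough for the lid to shut over it. Origin: centre of its underside. Leave it alone.
- small_box_center (a point): centre of a smaller black slide box, 32 by 85 by 100 mm tall, standing on the bench beside the case's -y wall. Leave it alone.
- oil_bottle: amber bottle, 30 mm diameter, 75 mm high, on the bench beyond the case. Origin: centre of its underside. Leave it alone.
- beaker: glass beaker, 70 mm diameter, 90 mm high. Origin: centre of its underside. Leave it alone.
- mouse: black computer mouse, 105 by 62 by 31 mm. Origin: centre of its underside. Leave it alone.
- slide_pack: white pack of slides, 78 by 30 by 28 mm. Origin: centre of its underside. Leave it alone.
Not all that is in view belongs to the job. What is shaped like the slidebox but blue or green is not meant.

How it is judged:
On the way, in this order (a step that is already met when the one before it is completed fails the run):
1. the slide box lies flat on the floor of its compartment (angle between slidebox_center's own z axis and vertical between 1.47 and 1.67 rad and z of slidebox_center in the frame of case below 0.03 m and x of slidebox_center in the frame of case between -0.06 and 0.06 m and linear speed of slidebox below 0.03 m/s), for 0.2 s.
2. the lid is fully shut (value of joint case_lid below 0.03 rad), for 0.2 s.
At the end, for the whole second after the job is handed in: the slide box lies flat on the case floor inside its compartment (its long axis within 0.1 rad of level, its centre less than 30 mm above the bench and within 60 mm of the case's middle along x), at rest, and the lid is shut to within 0.03 rad (angle between slidebox_center's own z axis and vertical between 1.47 and 1.67 rad and z of slidebox_center in the frame of case below 0.03 m and x of slidebox_center in the frame of case between -0.06 and 0.06 m and value of joint case_lid below 0.03 rad and linear speed of slidebox below 0.02 m/s); the robot touches nothing.
It fails at once if the slide box is lifted (its centre more than 95 mm above the bench) (height (world z) of slidebox_center above 0.095 m).
It fails at once if the slide box is pinched or pushed hard (over 20 N from the fingers) (contact force between the fingers and slidebox above 20 N).
It fails at once if the lid is pinched or forced while it is still open (over 30 N from the fingers on case and lid, lid beyond 0.15 rad) (contact force between the fingers and case above 30 N and value of joint case_lid above 0.15 rad).
It fails at once if a bystander is moved by more than 30 mm or tipped over (distance of any of jar, small_box_center, oil_bottle, beaker, mouse, slide_pack from where it was at the start of the episode above 0.03 m or angle between any of jar, small_box_center, oil_bottle, beaker, mouse, slide_pack's own z axis and vertical above 0.5 rad).
It also fails if it takes over 50 s, if anything falls off the work surface, if the arm or the gripper's body presses on something with over 40 N, if the wrist force passes 120 N, or if a joint passes its speed limit or range.

### The arm

A 6-joint arm with a two-finger parallel gripper is mounted at the origin on the work surface. World frame = base frame: x ahead of the robot, y to its left, z up, the work surface at z = 0. Lengths are in m, angles in rad, forces in N, time in s.
With the tool pointing down it reaches from about 0.35 to 0.775 m from the base axis. Payload 5.5 kg.
Tool frame: the origin (TCP) lies at the very end of the fingers, on their centre line; the grasp point (between the pads) lies 19 mm behind it; z points along the fingers, x is the direction in which the jaws open and shut, and the axes are right-handed (so a half turn about z gives the same grasp; the last joint's range is limited). The gripper opens to 85 mm and grips with 20 to 120 N. Pads are 22 mm wide; open, the fingers measure 114 mm over their backs; the gripper's body (76 mm by 85 mm) begins 54 mm behind the grasp point. The pads swing forward as they close: fully open they stand 13 mm farther back than shut.
Start: joints at [-1.366, 0.313, 0.046, 1.304, 0, 1.431], TCP at [0.194, -0.541, 0.205] pointing down, gripper open.
Joint ranges: [-2.76, 2.76], [-0.86, 1.69], [-1.03, 1.26], [-2.2, 2.34], [-1.47, 1.5], [-3.14, 3.14]. Speed limits (rad/s): [2.57, 2.57, 3.14, 3.14, 3.14, 3.14].

### API

Orientations are given as a unit quaternion [w, x, y, z].
In Python, from workcell import monitor, eyes, ticket gives the robot as it stands.
- The arm moves only by the tool send_rows, never from a script. Its argument "targets" is a list of rows, each a list of 5 numbers: the shift along the world's x, y, z in m, then the turn about the world's z in degrees, then the closure in counts, from 0 (fully open) to 255 (shut). A call has 1 to 12 rows; each row shifts and turns the commanded pose from where the row before left it; what a row does not reach is not made up. A row lasts 1/10 s, in which the tool goes at most 50 mm and 8.59 degrees, less where a joint would pass 70% of its speed; a pose out of reach is approached as far as the arm can. A call is refused whole if a number of a shift passes 0.05 or a number of a turn 8.59, either way. A call with a gripper value outside its range is refused whole. The fingers move at their own pace and stop on an object; "newtons" is the grip in N (left out, the last holds). Time passes only in rows, so rows that do not move let the fingers close. It gives the time, the measured TCP pose, the force and the opening at its end, in the units of the state.
- monitor.get_state(): the state, without advancing time (a new reading comes with each control period).
- eyes.read_camera(name): name is "scene" or "top" or "wrist"; returns a dict with "img" (480x640x3 uint8, red, green, blue), "z_map" (480x640 float32, m along the optical axis (not along the pixel's ray), 0 where there is no reading), "camera_matrix" (3x3 intrinsics, pixels), "k1" (the pictures are not rectified: a ray, as slopes to the right and down, at radius r is drawn at 1 + k1 r^2 times it, then the intrinsics apply), "pose" (4x4, takes a point from camera to world coordinates); the wrist camera has in their place "T_tool_cam" (4x4, takes a point from camera to tool coordinates, whose origin is the TCP and whose axes are the tool frame's). Camera axes: x right, y down, z forward; pixel columns grow to the right and rows downward; lengths in m; the calibration is good to about 2 mm. A picture is of the moment at which its call begins: read the wrist's pose just before it.
- ticket.hand_in(): hands the job in, once; it reports no verdict.
Trained networks look in the newest picture that a camera, given by its name, has taken for a name from the list of things; names that differ only in an ending like _2 or _b are one class to them, and where a whole thing is asked for, a point or a joint stands for the part that bears it (a point fixed in the world has none). Each returns a list of dicts, best first, with "conf" (0 to 1); they miss things now and then, are a little off and sometimes report something else, mostly with a low value. They report only what shows in the picture. A call takes as long as a camera call. They do not tell look-alikes from the thing itself.
- eyes.spot_in(name, camera): "xyz" ([x, y, z] in m, in world coordinates, good to about 4 mm: the middle of the surface that is visible of it).
- eyes.tip_of(name, camera): "xyz" ([x, y, z] in m, in world coordinates, good to about 4 mm: a listed point, or the origin of a listed thing).
The state is a dict: "clock": time; "joint_pos": joint angles; "qvel": joint speeds; "tau": joint torques, N m; "tcp_pos": TCP position; "orientation": TCP orientation; "wrist_force": force on the tool from outside, world axes, zero at the start; "ft_torque": the same for the moment, N m; "finger_gap": finger opening in m.
Only numpy, scipy, OpenCV 4.12 (cv2) and the standard library are available. Lean on these libraries where they do the work, as an engineer would, in place of code of your own. Each camera call takes 0.05 s, during which the arm holds its last target.

## Working session

There is one attempt and no reset: what is moved stays moved. The work goes in short steps, Python scripts to look and compute and a tool call to move; the robot and the scene stay as the last step left them, time stands still between calls to the robot, and variables do not carry over. Pictures are saved under pics/ and viewed, and the job is handed in when it is done.

Besides the shell and the picture viewer there is one more tool, called as a command line: name --pt "numbers of a row" for each row, then --argument value for the rest. send_rows: Moves the arm, as the interface text tells. Its arguments: {"type":"object","properties":{"targets":{"type":"array"},"newtons":{"type":"number"}},"required":["targets"]}

```bash
mkdir -p pics
cat > h.py <<'E'
import numpy as np, cv2
from workcell import monitor, eyes, ticket
def snap(n,f):
    c=eyes.read_camera(n); cv2.imwrite('pics/'+f,c['img'][:,:,::-1]); return c
def world(c,T=None):
    K=c['camera_matrix'];k=c['k1'];P=c['pose'] if T is None else T
    v,u=np.mgrid[0:480,0:640].astype(float)
    d=np.array([k,0,0,0,0],float)
    p=cv2.undistortPoints(np.stack([u.ravel(),v.ravel()],1)[:,None],np.array(K,float),d)[:,0]
    z=c['z_map'].ravel()
    X=np.c_[p*z[:,None],z]
    return (X@np.array(P)[:3,:3].T+np.array(P)[:3,3]).reshape(480,640,3)
E
python3 - <<'E'
from h import *
for n in ['scene','top']:
    c=snap(n,n+'0.png'); np.savez(''+n+'0.npz',**c)
    for t in ['case','lid_edge','slidebox_center','slidebox','jar','small_box_center','oil_bottle','beaker','mouse','slide_pack']:
        r=eyes.tip_of(t,n); print(n,t,[(np.round(x['xyz'],3).tolist(),round(x['conf'],2)) for x in r[:3]])
s=monitor.get_state();print(s)
E
```

```text
scene case [([0.56, -0.046, -0.0], 0.57)]
scene lid_edge [([0.549, 0.113, 0.27], 0.72)]
scene slidebox_center [([0.449, 0.217, 0.076], 0.9), ([0.478, 0.0, 0.076], 0.84), ([0.335, 0.042, 0.069], 0.84)]
scene slidebox [([0.34, 0.042, -0.002], 0.98), ([0.485, -0.002, 0.005], 0.95), ([0.446, 0.224, -0.003], 0.94)]
scene jar [([0.482, -0.108, 0.007], 0.6)]
scene small_box_center [([0.57, -0.237, 0.054], 0.93)]
scene oil_bottle [([0.722, 0.031, -0.003], 0.77)]
scene beaker [([0.51, -0.506, 0.0], 0.95)]
scene mouse [([0.556, 0.456, -0.003], 0.8)]
scene slide_pack [([0.385, -0.467, 0.0], 0.6)]
top case [([0.566, -0.045, 0.002], 0.61)]
top lid_edge [([0.552, 0.117, 0.264], 0.55)]
top slidebox_center [([0.342, -0.113, 0.069], 0.98), ([0.48, 0.001, 0.073], 0.86), ([0.448, 0.221, 0.068], 0.61)]
top slidebox [([0.483, 0.0, 0.004], 0.96), ([0.446, 0.224, -0.002], 0.95), ([0.342, -0.106, 0.001], 0.87)]
top jar [([0.483, -0.11, 0.008], 0.6)]
top small_box_center [([0.571, -0.235, 0.048], 0.79)]
top oil_bottle [([0.722, 0.03, 0.001], 0.47), ([0.566, -0.048, 0.004], 0.17)]
top beaker [([0.511, -0.507, -0.0], 0.61)]
top mouse [([0.558, 0.456, 0.0], 0.65)]
top slide_pack []
{'clock': 1.1, 'joint_pos': array([-1.36559845e+00,  3.13198608e-01,  4.61077536e-02,  1.30359461e+00,
       -7.43937348e-06,  1.43121663e+00]), 'qvel': array([-0.00044325,  0.00197537, -0.00071453, -0.00031425, -0.00049363,
        0.00028343]), 'tau': array([ 9.46018918e-04, -4.80482018e+01,  2.98815268e+01,  4.23631154e-04,
       -1.20405207e-04, -2.21984287e-06]), 'tcp_pos': array([ 0.19435252, -0.54121067,  0.20482715]), 'orientation': array([ 4.06035056e-05,  8.17920332e-01, -5.75331493e-01,  3.79173645e-05]), 'wrist_force': array([0.90642903, 0.5902164 , 0.63811139]), 'ft_torque': array([-0.01103034, -0.04407829, -0.05601852]), 'finger_gap': 0.08546261548342934}
```

View pics/scene0.png

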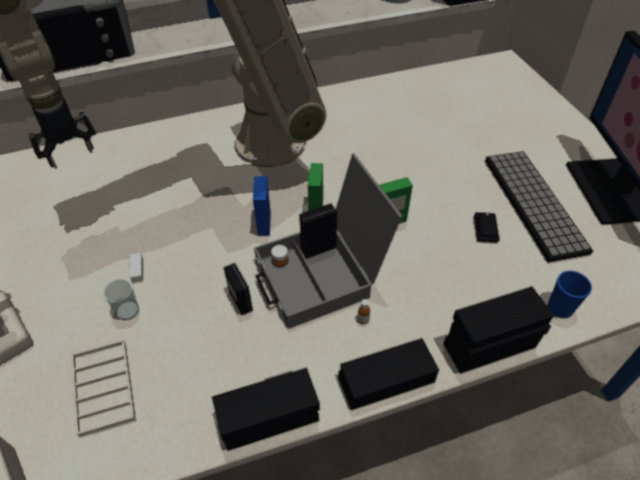

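View pics/top0.png

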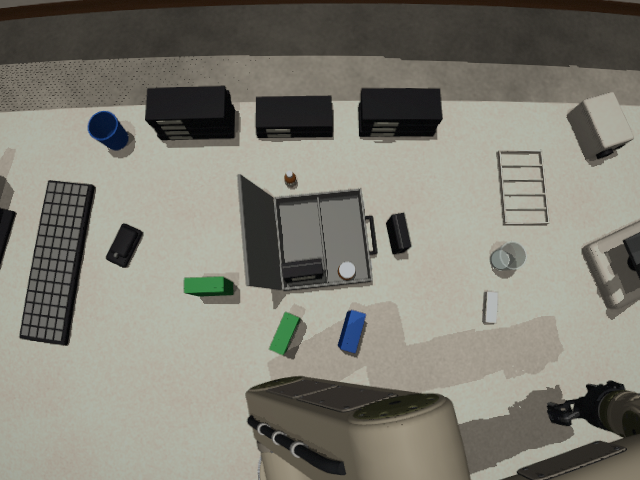

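The scene shows the black box standing in the +y (hinge-side) compartment at about (319,230), with the lid leaning out. The jar is at (280,255), and blue and green look-alikes stand on the robot side. Next I'll fit the case yaw and the box faces.

Run:
```python
from h import *
for n in ['top','scene']:
    c=dict(np.load(n+'0.npz')); W=world(c); I=c['img'].astype(int)
    X=W.reshape(-1,3); ok=c['z_map'].ravel()>0
    roi=ok&(abs(X[:,0]-.565)<.17)&(abs(X[:,1]+.045)<.17)
    m=roi&(X[:,2]>.048)&(X[:,2]<.062)
    m&=(X[:,1]>-.165)
    r=cv2.minAreaRect(X[m][:,:2].astype(np.float32)); print(n,'rim',m.sum(),r)
    b=roi&(X[:,2]>.135)&(X[:,2]<.155)&(abs(X[:,1])<.06)&(X[:,0]<.53)&(X[:,0]>.43)
    print('boxtop',b.sum(),cv2.minAreaRect(X[b][:,:2].astype(np.float32)),X[b].mean(0))
    l=ok&(X[:,2]>.08)&(X[:,1]>.062)&(X[:,1]<.17)&(X[:,0]>.42)&(X[:,0]<.72)
    P=X[l]; l2=P[:,2]>.16; P=P[l2]; ce=P.mean(0); u,s,v=np.linalg.svd(P-ce,full_matrices=0); print('lid',len(P),ce,v[2],P.min(0),P.max(0))
```

```text
top rim 979 ((0.5883884429931641, -0.04553171247243881), (0.28547611832618713, 0.22295157611370087), 4.477780342102051)
boxtop 644 ((0.4772922396659851, 5.225837230682373e-05), (0.035489656031131744, 0.09042973816394806), 6.729546070098877) [ 4.76876084e-01 -3.09104320e-04  1.45250685e-01]
lid 2278 [0.54425918 0.10170348 0.22500272] [-0.09023591  0.9619715  -0.25781451] [0.43235786 0.07507012 0.16010386] [0.66146201 0.12812805 0.27231707]
scene rim 1191 ((0.5914714336395264, -0.04157951474189758), (0.29531431198120117, 0.22972042858600616), 4.3209943771362305)
boxtop 476 ((0.48100775480270386, -0.0006384924054145813), (0.0400463342666626, 0.09025891125202179), 9.037508964538574) [ 0.48452799 -0.00218002  0.14512869]
lid 2796 [0.55884092 0.09976894 0.21961401] [-0.09116173  0.96446638 -0.24798012] [0.43323233 0.07240128 0.16011024] [0.66618472 0.12739814 0.27292103]
```

send_rows --pt "0.02 0.04 0.01 8.25 255" --pt "0.02 0.045 0.01 8.25 255" --pt "0.02 0.045 0.01 8.25 255" --pt "0.02 0.045 0.01 8.25 255" --pt "0.02 0.045 0 8.25 255" --pt "0.02 0.045 0 8.25 255" --pt "0.02 0.045 0 8.25 255" --pt "0.02 0.045 0 8.25 255" --pt "0.02 0.045 0 8.25 255" --pt "0.02 0.045 0 8.25 255" --pt "0.02 0.045 0 8.25 255" --pt "0.015 0.045 0 8.25 255" --newtons 20

```text
clock: 2.3
tcp_pos: [0.4299, -0.0049, 0.245]
orientation: [0.0, 0.968, 0.251, 0.001]
wrist_force: [0.4, 0.2, -0.2]
finger_gap: 0.0001
```

send_rows --pt "0 0 0 8.25 255" --pt "0 0 0 8.25 255" --pt "0 0 0 8.25 255" --pt "0 0 0 8.25 255" --pt "0 0 0 8.25 255" --pt "0 0 0 8.25 255" --pt "0 0 0 8.25 255" --pt "0 0 0 8.25 255" --pt "0 0 0 0 255"

```text
clock: 3.2
tcp_pos: [0.429, -0.0069, 0.2448]
orientation: [0.0, 0.677, 0.736, 0.0]
wrist_force: [0.4, -0.3, 0.6]
finger_gap: -0.0
```

send_rows --pt "0 0.002 -0.04 0 255" --pt "0 0 -0.04 0 255" --pt "0 0 -0.03 0 255" --pt "0 0 -0.013 0 255" --pt "0 0 0 0 255"

```text
clock: 3.7
tcp_pos: [0.4271, -0.0045, 0.1197]
orientation: [-0.002, 0.678, 0.735, -0.001]
wrist_force: [0.0, -0.1, 0.1]
finger_gap: -0.0
```

Run:
```python
from h import *
snap('scene','s1.png');snap('top','t1.png')
a=cv2.imread('pics/s1.png')[130:330,200:420];b=cv2.imread('pics/t1.png')[150:330,220:420]
cv2.imwrite('pics/c1.png',np.hstack([cv2.resize(a,(400,364)),cv2.resize(b,(400,364))]))
```

```text
(no output)
```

View pics/c1.png

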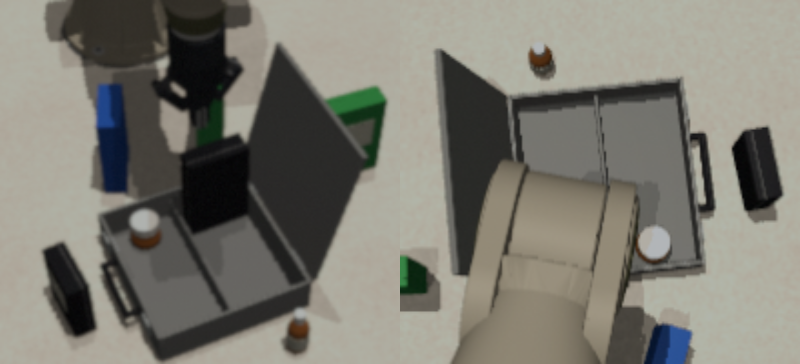

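The left panel (scene) shows the closed fingers at (200,110), just behind the top of the box, and the box still upright. I'll push slowly along the case x axis.

send_rows --pt "0.008 0.0008 0 0 255" --pt "0.007 0.0007 0 0 255" --pt "0.004 0.0004 0 0 255" --pt "0.003 0.0003 0 0 255" --pt "0.003 0.0003 0 0 255" --pt "0.003 0.0003 0 0 255" --pt "0.003 0.0003 0 0 255"

```text
clock: 4.5
tcp_pos: [0.4602, -0.0017, 0.1217]
orientation: [-0.0, 0.677, 0.736, 0.0]
wrist_force: [-0.4, -0.4, 0.9]
finger_gap: -0.0002
```

send_rows --pt "0.003 0.0003 0 0 255" --pt "0.003 0.0003 0 0 255" --pt "0.003 0.0003 0 0 255" --pt "0.003 0.0003 0 0 255"

```text
clock: 4.9
tcp_pos: [0.4723, -0.0006, 0.1217]
orientation: [-0.0, 0.677, 0.736, 0.0]
wrist_force: [-0.1, -0.4, -0.1]
finger_gap: 0.0
```

Run:
```python
from h import *
snap('scene','s2.png')
a=cv2.imread('pics/s2.png')[130:330,200:420]
cv2.imwrite('pics/c2.png',cv2.resize(a,(660,600)))
```

```text
(no output)
```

View pics/c2.png

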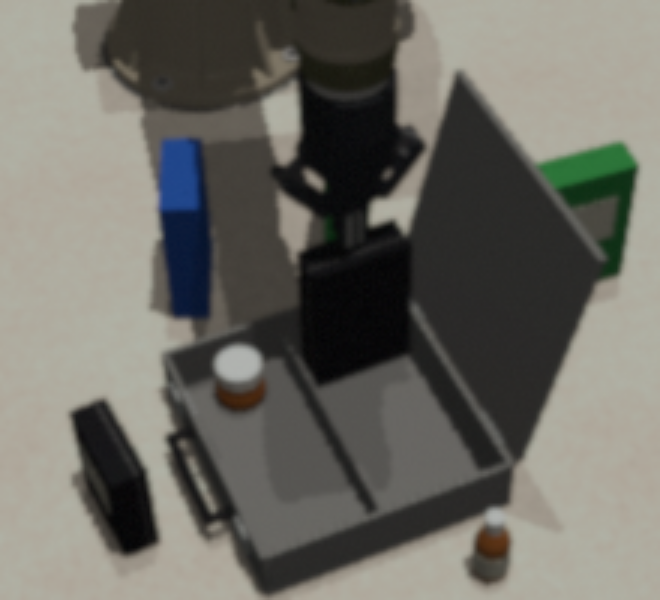

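send_rows --pt "0.003 0.0003 0 0 255" --pt "0.003 0.0003 0 0 255" --pt "0.003 0.0003 0 0 255" --pt "0.003 0.0003 0 0 255"

```text
clock: 5.35
tcp_pos: [0.4843, 0.0006, 0.1217]
orientation: [0.0, 0.677, 0.736, 0.0]
wrist_force: [0.7, 0.9, 0.8]
finger_gap: 0.0
```

Run:
```python
from h import *
c=snap('scene','s3.png')
print([(np.round(x['xyz'],3).tolist(),round(x['conf'],2)) for x in eyes.tip_of('slidebox_center','scene')])
print([(np.round(x['xyz'],3).tolist(),round(x['conf'],2)) for x in eyes.tip_of('slidebox','scene')])
a=cv2.imread('pics/s3.png')[130:330,200:420]
cv2.imwrite('pics/c3.png',cv2.resize(a,(660,600)))
```

```text
[([0.339, -0.109, 0.072], 0.96), ([0.451, 0.222, 0.071], 0.85), ([0.479, 0.0, 0.077], 0.64)]
[([0.446, 0.221, 0.001], 0.85), ([0.485, -0.001, 0.006], 0.84), ([0.34, -0.111, -0.002], 0.71)]
```

View pics/c3.png

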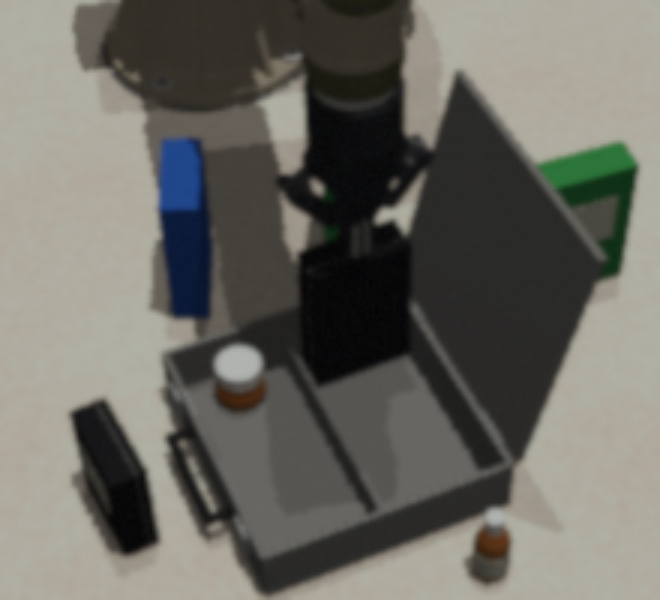

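Run:
```python
from h import *
c=eyes.read_camera('scene'); W=world(c); c0=dict(np.load('scene0.npz'))
a=c['img'][180:270,280:370,::-1]
b=c0['img'][180:270,280:370,::-1]
g=lambda q: cv2.resize(np.clip(q.astype(float)*2.5,0,255).astype(np.uint8),(400,400),interpolation=cv2.INTER_NEAREST)
cv2.imwrite('pics/c4.png',np.hstack([g(b),g(a)]))
for u in (314,319,322):
  for v in range(195,225,3): print(u,v,np.round(W[v,u],3))
```

```text
314 195 [ 0.494 -0.013  0.222]
314 198 [ 0.494 -0.013  0.213]
314 201 [ 0.492 -0.013  0.201]
314 204 [ 0.492 -0.013  0.191]
314 207 [ 0.491 -0.013  0.18 ]
314 210 [ 0.488 -0.012  0.166]
314 213 [ 0.479 -0.009  0.147]
314 216 [ 0.488 -0.012  0.146]
314 219 [ 0.499 -0.016  0.148]
314 222 [ 0.5   -0.017  0.138]
319 195 [ 0.504 -0.004  0.228]
319 198 [ 0.502 -0.004  0.217]
319 201 [ 0.495 -0.001  0.2  ]
319 204 [ 0.498 -0.002  0.193]
319 207 [ 0.493 -0.001  0.178]
319 210 [ 0.497 -0.002  0.172]
319 213 [ 0.494 -0.001  0.158]
319 216 [ 0.493 -0.001  0.147]
319 219 [ 0.499 -0.003  0.143]
319 222 [ 0.497 -0.003  0.131]
322 195 [0.496 0.006 0.218]
322 198 [0.497 0.005 0.209]
322 201 [0.497 0.006 0.199]
322 204 [0.491 0.007 0.183]
322 207 [0.498 0.005 0.18 ]
322 210 [0.494 0.006 0.166]
322 213 [0.494 0.006 0.155]
322 216 [0.496 0.005 0.148]
322 219 [0.499 0.004 0.14 ]
322 222 [0.496 0.005 0.127]
```

View pics/c4.png

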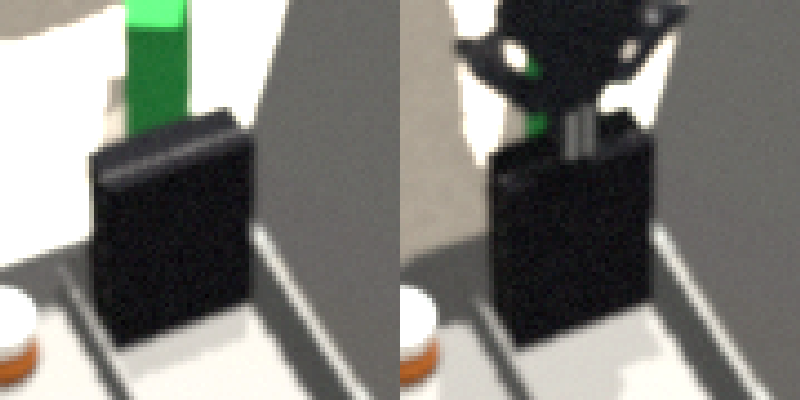

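Run:
```python
from h import *
s=monitor.get_state(); print(s['tcp_pos'],s['wrist_force'])
c=snap('wrist','w1.png'); T=np.array(c['T_tool_cam']); print(np.round(T,3))
from scipy.spatial.transform import Rotation as R
q=s['orientation']; M=np.eye(4); M[:3,:3]=R.from_quat([q[1],q[2],q[3],q[0]]).as_matrix(); M[:3,3]=s['tcp_pos']
W=world(c,M@T); np.save('w1.npy',W)
c0=dict(np.load('scene0.npz')); W0=world(c0); X=W0.reshape(-1,3)
m=(c0['z_map'].ravel()>0)&(abs(X[:,0]-.194)<.08)&(abs(X[:,1]+.541)<.08)&(X[:,2]>.1)&(X[:,2]<.4)
print('start gripper lowest z',np.sort(X[m][:,2])[:20])
```

```text
[0.48405205 0.00065159 0.12161316] [ 0.36961762 -0.08409764  0.30016169]
[[ 1.    -0.    -0.001  0.   ]
 [ 0.001  0.966  0.259 -0.065]
 [ 0.001 -0.259  0.966 -0.169]
 [ 0.     0.     0.     1.   ]]
start gripper lowest z [0.2451174  0.24525876 0.24641064 0.24666307 0.24766513 0.24802373
 0.24828045 0.24879001 0.2489163  0.2496015  0.24994146 0.25030885
 0.25031488 0.25047346 0.2510233  0.25193907 0.25205987 0.25216789
 0.25240483 0.25321799]
```

View pics/w1.png

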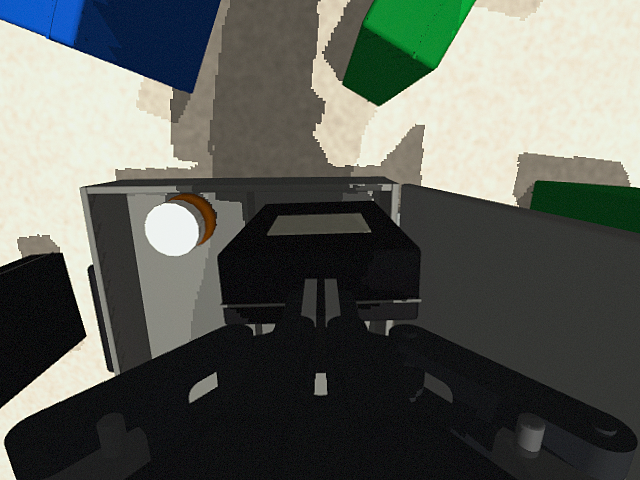

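Run:
```python
from h import *
W=np.load('w1.npy')
for u in (305,310,333):
  for v in range(200,312,6): print(u,v,np.round(W[v,u],3))
c=eyes.read_camera('wrist'); T=np.linalg.inv(np.array(c['T_tool_cam']))
for z in (0,-.019,-.025,-.04):
  p=T@[0,0,z,1]; q=c['camera_matrix']@(p[:3]/p[2]); print(z,q,p)
```

```text
305 200 [ 0.463 -0.013  0.006]
305 206 [ 0.465 -0.013  0.026]
305 212 [ 0.465 -0.011  0.05 ]
305 218 [ 0.464 -0.01   0.075]
305 224 [ 0.464 -0.01   0.093]
305 230 [ 0.463 -0.009  0.109]
305 236 [ 0.464 -0.009  0.118]
305 242 [ 0.464 -0.008  0.129]
305 248 [ 0.464 -0.008  0.141]
305 254 [ 0.465 -0.007  0.145]
305 260 [ 0.468 -0.007  0.146]
305 266 [ 0.47  -0.007  0.146]
305 272 [ 0.473 -0.007  0.146]
305 278 [ 0.476 -0.007  0.146]
305 284 [ 0.474 -0.006  0.156]
305 290 [ 0.474 -0.006  0.164]
305 296 [ 0.474 -0.006  0.17 ]
305 302 [ 0.474 -0.005  0.174]
305 308 [ 0.474 -0.005  0.179]
310 200 [ 0.463 -0.009  0.006]
310 206 [ 0.464 -0.009  0.026]
310 212 [ 0.464 -0.008  0.051]
310 218 [ 0.463 -0.007  0.075]
310 224 [ 0.463 -0.007  0.094]
310 230 [ 0.463 -0.006  0.109]
310 236 [ 0.464 -0.006  0.119]
310 242 [ 0.464 -0.006  0.13 ]
310 248 [ 0.464 -0.005  0.139]
310 254 [ 0.465 -0.005  0.145]
310 260 [ 0.467 -0.005  0.146]
310 266 [ 0.47  -0.005  0.146]
310 272 [ 0.473 -0.005  0.146]
310 278 [ 0.476 -0.004  0.145]
310 284 [ 0.474 -0.004  0.158]
310 290 [ 0.474 -0.004  0.163]
310 296 [ 0.474
[... 359 characters left out ...]
33 260 [0.467 0.005 0.146]
333 266 [0.469 0.005 0.147]
333 272 [0.472 0.006 0.145]
333 278 [0.475 0.006 0.145]
333 284 [0.473 0.005 0.157]
333 290 [0.473 0.005 0.165]
333 296 [0.473 0.005 0.169]
333 302 [0.473 0.005 0.175]
333 308 [0.473 0.004 0.18 ]
0 [319.90729246 276.62997707   1.        ] [-2.10831532e-04  1.92232472e-02  1.79785783e-01  1.00000000e+00]
-0.019 [319.83389966 291.55895699   1.        ] [-2.23184945e-04  2.41511815e-02  1.61435979e-01  1.00000000e+00]
-0.025 [319.80712761 297.00471413   1.        ] [-2.27086023e-04  2.57073713e-02  1.55641304e-01  1.00000000e+00]
-0.04 [319.73058084 312.57524869   1.        ] [-2.36838718e-04  2.95978457e-02  1.41154616e-01  1.00000000e+00]
```

The fingers have passed over the top of the box without touching it. The real fingertips seem to sit about 26 mm above the reported TCP. I'll lift, retract and measure that.

send_rows --pt "0 0 0.02 0 255" --pt "0 0 0.02 0 255" --pt "-0.03 -0.003 0 0 255" --pt "-0.03 -0.003 0 0 255" --pt "0 0 0 0 255"

```text
clock: 6.15
tcp_pos: [0.4203, -0.005, 0.1615]
orientation: [-0.001, 0.677, 0.736, -0.001]
wrist_force: [0.2, -0.0, -0.4]
finger_gap: -0.0001
```

Run:
```python
from h import *
from scipy.spatial.transform import Rotation as R
s=monitor.get_state(); print(s['tcp_pos'])
c=snap('wrist','w2.png'); T=np.array(c['T_tool_cam'])
X=world(c,T)
for u in (305,333):
  for v in range(262,312,3): print(u,v,np.round(X[v,u],3))
c=snap('scene','s5.png'); W=world(c)
P=W.reshape(-1,3); t=s['tcp_pos']
m=(c['z_map'].ravel()>0)&(abs(P[:,0]-t[0])<.02)&(abs(P[:,1]-t[1])<.03)&(P[:,2]>.1)
print(np.sort(P[m][:,2])[:15])
```

```text
[ 0.42027043 -0.00500649  0.16151572]
305 262 [-0.013  0.028  0.106]
305 265 [-0.014  0.044  0.145]
305 268 [-0.014  0.044  0.137]
305 271 [-0.014  0.044  0.128]
305 274 [-0.013  0.044  0.121]
305 277 [-0.013  0.044  0.113]
305 280 [-0.006 -0.01  -0.03 ]
305 283 [-0.006 -0.011 -0.035]
305 286 [-0.006 -0.011 -0.038]
305 289 [-0.006 -0.011 -0.041]
305 292 [-0.006 -0.011 -0.044]
305 295 [-0.006 -0.01  -0.046]
305 298 [-0.005 -0.011 -0.05 ]
305 301 [-0.005 -0.011 -0.052]
305 304 [-0.005 -0.01  -0.054]
305 307 [-0.005 -0.011 -0.057]
305 310 [-0.005 -0.01  -0.059]
333 262 [0.011 0.028 0.106]
333 265 [0.012 0.044 0.143]
333 268 [0.012 0.043 0.133]
333 271 [0.011 0.043 0.126]
333 274 [0.011 0.043 0.118]
333 277 [0.011 0.043 0.111]
333 280 [ 0.006 -0.011 -0.032]
333 283 [ 0.005 -0.011 -0.035]
333 286 [ 0.005 -0.011 -0.038]
333 289 [ 0.005 -0.011 -0.042]
333 292 [ 0.005 -0.011 -0.044]
333 295 [ 0.005 -0.011 -0.046]
333 298 [ 0.005 -0.011 -0.05 ]
333 301 [ 0.005 -0.01  -0.051]
333 304 [ 0.005 -0.011 -0.054]
333 307 [ 0.005 -0.011 -0.058]
333 310 [ 0.005 -0.01  -0.059]
[0.18766862 0.18798191 0.1899517  0.19176899 0.19194459 0.19223993
 0.19275044 0.19287329 0.19334298 0.19577603 0.19583194 0.19698729
 0.19742682 0.19798288 0.19872382]
```

Both cameras agree that the true fingertip is about 28 mm above the reported TCP. I'll set the TCP at z=0.094, which puts the tip at about 0.122, and push again.

send_rows --pt "0 0 -0.03 0 255" --pt "0 0 -0.03 0 255" --pt "0 0 -0.008 0 255" --pt "0.012 0.001 0 0 255" --pt "0.006 0.0006 0 0 255" --pt "0.004 0.0004 0 0 255" --pt "0.003 0.0003 0 0 255" --pt "0.003 0.0003 0 0 255" --pt "0.003 0.0003 0 0 255"

```text
clock: 7.15
tcp_pos: [0.4554, -0.0025, 0.0941]
orientation: [0.0, 0.677, 0.736, 0.0]
wrist_force: [-0.1, -0.1, -0.1]
finger_gap: -0.0
```

send_rows --pt "0.003 0.0003 0 0 255" --pt "0.003 0.0003 0 0 255" --pt "0.003 0.0003 0 0 255" --pt "0.003 0.0003 0 0 255"

```text
clock: 7.55
tcp_pos: [0.4673, -0.0012, 0.0937]
orientation: [-0.0, 0.677, 0.736, 0.0]
wrist_force: [-0.4, -0.3, -0.9]
finger_gap: 0.0004
```

Run:
```python
from h import *
c=snap('wrist','w3.png')
snap('scene','s6.png')
a=cv2.imread('pics/s6.png')[160:300,240:400]
cv2.imwrite('pics/c6.png',np.hstack([cv2.resize(a,(400,350)),cv2.resize(cv2.imread('pics/w3.png'),(400,350))]))
```

```text
(no output)
```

View pics/c6.png

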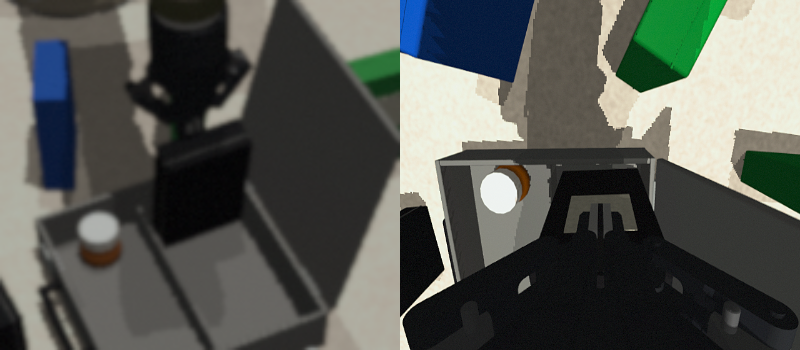

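The box is starting to tilt, and the contact sits on its label face in the wrist view. I'll continue.

send_rows --pt "0.003 0.0003 0 0 255" --pt "0.003 0.0003 0 0 255" --pt "0.003 0.0003 0 0 255" --pt "0.003 0.0003 0 0 255" --pt "0.003 0.0003 0 0 255"

```text
clock: 8.15
tcp_pos: [0.4824, 0.0003, 0.0937]
orientation: [0.0, 0.677, 0.736, 0.0]
wrist_force: [0.1, 0.5, -0.2]
finger_gap: 0.0001
```

send_rows --pt "0.003 0.0003 0 0 255" --pt "0.003 0.0003 0 0 255" --pt "0.003 0.0003 0 0 255" --pt "0.003 0.0003 0 0 255"

```text
clock: 8.55
tcp_pos: [0.4943, 0.0015, 0.0937]
orientation: [-0.0, 0.677, 0.736, 0.0]
wrist_force: [-0.2, -0.2, 0.8]
finger_gap: 0.0
```

Run:
```python
from h import *
c=snap('wrist','w4.png')
snap('scene','s7.png')
a=cv2.imread('pics/s7.png')[160:300,240:400]
cv2.imwrite('pics/c7.png',np.hstack([cv2.resize(a,(400,350)),cv2.resize(cv2.imread('pics/w4.png'),(400,350))]))
```

```text
(no output)
```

View pics/c7.png

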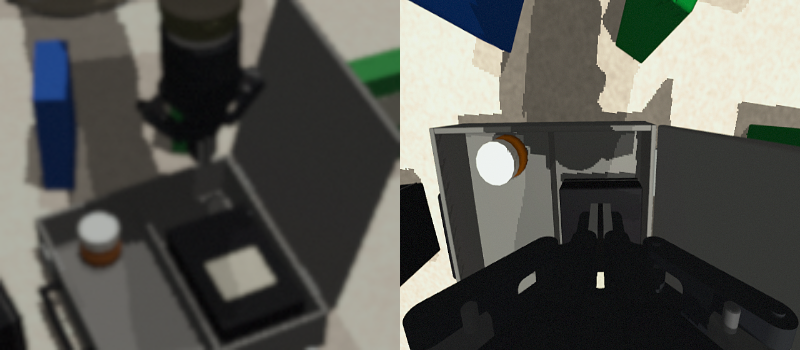

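The box now lies flat with its label facing up. I'll raise the arm, verify the pose, and turn the jaws along x for the lid push.

send_rows --pt "-0.01 0 0.03 0 255" --pt "0 -0.01 0.03 0 255" --pt "0 -0.01 0.03 -8.2 255" --pt "0 -0.01 0.03 -8.2 255" --pt "0 0 0.03 -8.2 255" --pt "0 0 0.03 -8.2 255" --pt "0 0 0.026 -8.2 255" --pt "0 0 0 -8.2 255" --pt "0 0 0 -8.2 255" --pt "0 0 0 -8.2 255" --pt "0 0 0 -8.2 255" --pt "0 0 0 -8.2 255"

```text
clock: 9.85
tcp_pos: [0.4839, -0.0286, 0.2997]
orientation: [-0.0, 0.994, 0.108, -0.0]
wrist_force: [0.8, 0.8, -0.8]
finger_gap: 0.0001
```

```bash
cat > chk.py <<'E'
from h import *
import sys
f=sys.argv[1]
s=monitor.get_state(); print(s['clock'],s['tcp_pos'].round(4),s['joint_pos'].round(2),s['wrist_force'].round(1))
c=snap('scene',f+'.png'); W=world(c);X=W.reshape(-1,3);ok=c['z_map'].ravel()>0
C=np.array([.563,-.045]); ex=np.array([.9956,.0933]); ey=np.array([-.0933,.9956])
d=X[:,:2]-C; cx=d@ex; cy=d@ey; z=X[:,2]
m=ok&(abs(cy-.053)<.046)&(abs(cx)<.105)&(z>.025)&(z<.05)
print('flat box x range',np.percentile(cx[m],[1,99]).round(3),'z',np.percentile(z[m],[2,50,98]).round(4), m.sum())
a=cv2.imread('pics/'+f+'.png')[130:330,200:420]
cv2.imwrite('pics/'+f+'c.png',cv2.resize(a,(660,600)))
E
python3 chk.py a1
```

```text
9.85 [ 0.4839 -0.0286  0.2997] [-0.22  0.13  0.04  1.48 -0.    1.13] [ 0.8  0.8 -0.8]
flat box x range [-0.055  0.083] z [0.0273 0.0413 0.0461] 1751
```

View pics/a1c.png

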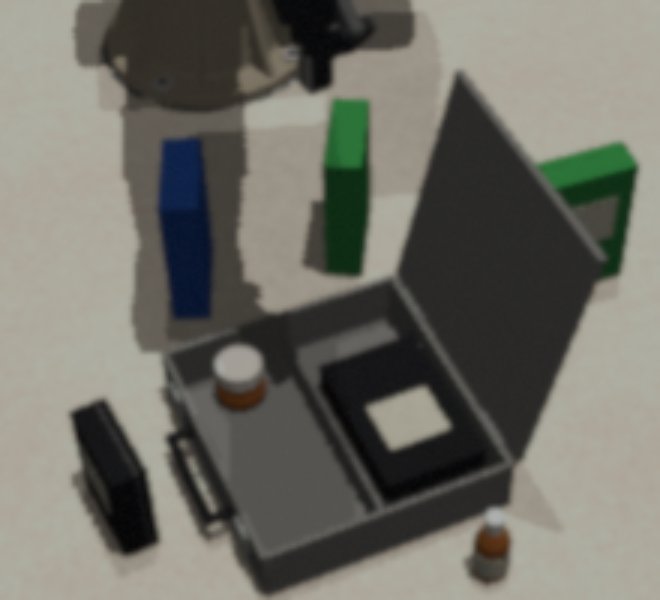

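The picture shows the box lying flat (label at (408,415)), and the measured top is at z≈0.041 with its centre at case x≈+0.014. I'll cross over the lid at height to get to its outer side.

send_rows --pt "0.01 0.035 0.01 0 255" --pt "0.01 0.035 0.01 0 255" --pt "0.01 0.035 0 0 255" --pt "0.01 0.035 0 0 255" --pt "0.01 0.035 0 0 255" --pt "0.01 0.038 0 0 255" --pt "0 0 -0.03 0 255" --pt "0 0 -0.03 0 255" --pt "0 0 -0.03 0 255" --pt "0 0 -0.012 0 255" --pt "0 0 0 0 255"

```text
clock: 11.0
tcp_pos: [0.5427, 0.1841, 0.2159]
orientation: [0.0, 0.994, 0.112, -0.002]
wrist_force: [-0.3, -0.0, 0.9]
finger_gap: 0.0001
```

```bash
python3 chk.py a2
```

```text
11.0 [0.5427 0.1841 0.2159] [ 0.19  0.31  0.07  1.33 -0.    1.53] [-0.3 -0.   0.9]
flat box x range [-0.055  0.083] z [0.0278 0.0413 0.0467] 1754
```

View pics/a2c.png

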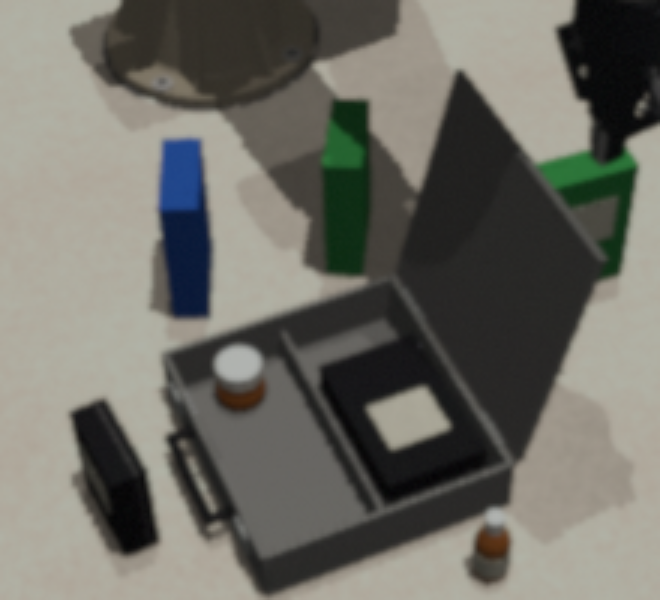

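Run:
```python
import numpy as np
r=.195
def P(t):
    cy=.109-r*np.cos(t)+.008*np.sin(t)+.011; z=.0565+r*np.sin(t)+.008*np.cos(t)
    return np.array([.563-.0933*cy,-.045+.9956*cy,z-.028])
for d in range(105,-1,-5):
    p=P(np.radians(d)); print(d,p.round(4),(p-P(np.radians(d+5))).round(4))
```

```text
105 [0.5464 0.1324 0.2148] [ 0.0015 -0.0159  0.0058]
100 [0.5479 0.116  0.2191] [ 0.0015 -0.0164  0.0044]
95 [0.5495 0.0993 0.2221] [ 0.0016 -0.0167  0.0029]
90 [0.5511 0.0824 0.2235] [ 0.0016 -0.0169  0.0014]
85 [0.5526 0.0655 0.2235] [ 0.0016 -0.017  -0.    ]
80 [0.5542 0.0486 0.2219] [ 0.0016 -0.0169 -0.0015]
75 [0.5558 0.0319 0.2189] [ 0.0016 -0.0167 -0.003 ]
70 [0.5573 0.0156 0.2145] [ 0.0015 -0.0164 -0.0044]
65 [ 5.588e-01 -4.000e-04  2.086e-01] [ 0.0015 -0.0159 -0.0059]
60 [ 0.5603 -0.0157  0.2014] [ 0.0014 -0.0153 -0.0072]
55 [ 0.5616 -0.0304  0.1928] [ 0.0014 -0.0147 -0.0086]
50 [ 0.5629 -0.0442  0.183 ] [ 0.0013 -0.0139 -0.0098]
45 [ 0.5641 -0.0572  0.172 ] [ 0.0012 -0.013  -0.011 ]
40 [ 0.5653 -0.0691  0.16  ] [ 0.0011 -0.012  -0.0121]
35 [ 0.5663 -0.08    0.1469] [ 0.001  -0.0109 -0.0131]
30 [ 0.5672 -0.0897  0.1329] [ 0.0009 -0.0097 -0.014 ]
25 [ 0.568  -0.0981  0.1182] [ 0.0008 -0.0084 -0.0148]
20 [ 0.5686 -0.1052  0.1027] [ 0.0007 -0.0071 -0.0154]
15 [ 0.5692 -0.111   0.0867] [ 0.0005 -0.0058 -0.016 ]
10 [ 0.5696 -0.1153  0.0702] [ 0.0004 -0.0043 -0.0165]
5 [ 0.5699 -0.1182  0.0535] [ 0.0003 -0.0029 -0.0168]
0 [ 0.57   -0.1197  0.0365] [ 0.0001 -0.0014 -0.017 ]
```

send_rows --pt "0.0014 -0.015 0 0 255" --pt "0.0014 -0.015 0 0 255" --pt "0.001 -0.01 0 0 255" --pt "0.0007 -0.008 0 0 255" --pt "0.0006 -0.006 0 0 255" --pt "0.0006 -0.006 0 0 255"

```text
clock: 11.65
tcp_pos: [0.55, 0.1242, 0.2181]
orientation: [-0.001, 0.994, 0.111, 0.0]
wrist_force: [0.1, 1.8, 1.5]
finger_gap: 0.0005
```

Contact is confirmed: the wrist reads about 1.8 N in +y. I'll follow the lid's arc.

send_rows --pt "0.0008 -0.0082 0.001 0 255" --pt "0.0008 -0.0083 0.0015 0 255" --pt "0.0008 -0.0084 0.0015 0 255" --pt "0.0008 -0.0084 0.001 0 255" --pt "0.0008 -0.0085 0.0005 0 255" --pt "0.0008 -0.0085 0 0 255" --pt "0.0008 -0.0085 0 0 255" --pt "0.0008 -0.0085 -0.0005 0 255" --pt "0.0008 -0.0084 -0.001 0 255" --pt "0.0008 -0.0084 -0.0015 0 255"

```text
clock: 12.65
tcp_pos: [0.5578, 0.0395, 0.2201]
orientation: [0.0, 0.994, 0.111, 0.0]
wrist_force: [-0.4, 1.1, 1.0]
finger_gap: -0.0
```

```bash
python3 chk.py a3
```

```text
12.65 [0.5578 0.0395 0.2201] [-0.07  0.28  0.04  1.33 -0.    1.28] [-0.4  1.1  1. ]
flat box x range [-0.055  0.083] z [0.0277 0.0415 0.0465] 1754
```

View pics/a3c.png

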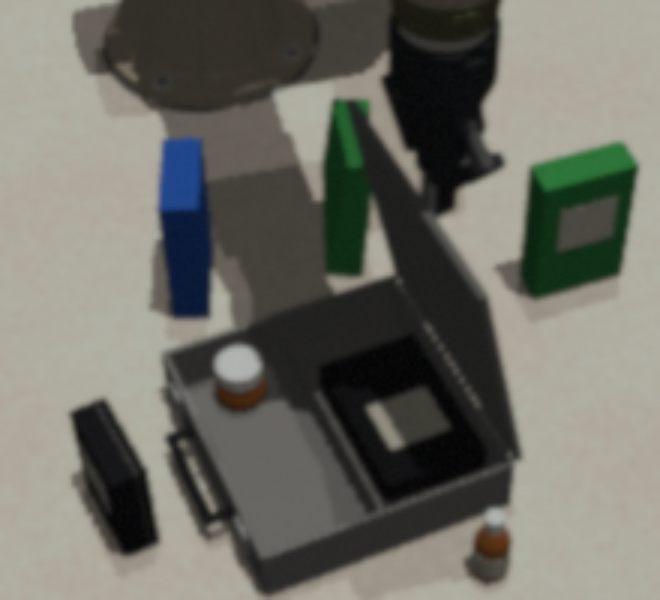

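The lid is past upright (edge at (430,210)) and the fingers are on its outer face.

send_rows --pt "0.0008 -0.008 -0.0017 0 255" --pt "0.0008 -0.0082 -0.002 0 255" --pt "0.0008 -0.0082 -0.0024 0 255" --pt "0.0008 -0.008 -0.0027 0 255" --pt "0.0008 -0.008 -0.0032 0 255" --pt "0.0007 -0.0077 -0.0035 0 255" --pt "0.0007 -0.0076 -0.0037 0 255" --pt "0.0007 -0.0074 -0.0042 0 255" --pt "0.0007 -0.0073 -0.0044 0 255" --pt "0.0007 -0.007 -0.0048 0 255" --pt "0.0006 -0.0069 -0.005 0 255"

```text
clock: 13.8
tcp_pos: [0.5659, -0.0446, 0.1822]
orientation: [0.0, 0.994, 0.111, 0.0]
wrist_force: [0.3, 0.2, 0.8]
finger_gap: 0.0001
```

send_rows --pt "0.0006 -0.0066 -0.0053 0 255" --pt "0.0006 -0.0064 -0.0057 0 255" --pt "0.0006 -0.0061 -0.0059 0 255" --pt "0.0006 -0.0059 -0.0062 0 255" --pt "0.0005 -0.0056 -0.0064 0 255" --pt "0.0005 -0.0053 -0.0067 0 255" --pt "0.0005 -0.005 -0.0069 0 255" --pt "0.0005 -0.0047 -0.0071 0 255"

```text
clock: 14.6
tcp_pos: [0.5702, -0.09, 0.1317]
orientation: [0.0, 0.994, 0.111, -0.0]
wrist_force: [0.9, -0.2, 1.7]
finger_gap: 0.0001
```

```bash
python3 chk.py a4
```

```text
14.6 [ 0.5702 -0.09    0.1317] [-0.3   0.35 -0.09  1.14 -0.    1.05] [ 0.9 -0.2  1.7]
flat box x range [0.053 0.086] z [0.0253 0.0382 0.045 ] 243
```

View pics/a4c.png

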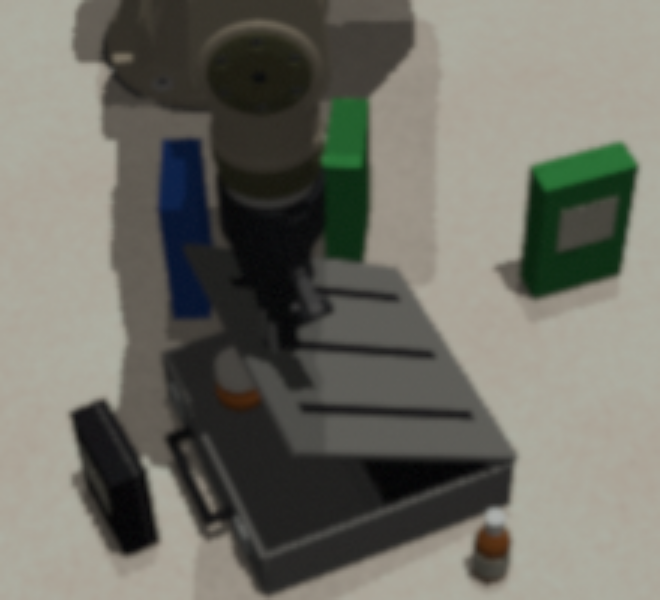

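The lid is about 30° from shut and tracking well, with the jar untouched. I'll continue down.

send_rows --pt "0.0005 -0.0043 -0.0073 0 255" --pt "0.0004 -0.0041 -0.0075 0 255" --pt "0.0004 -0.0037 -0.0076 0 255" --pt "0.0003 -0.0034 -0.0078 0 255" --pt "0.0003 -0.003 -0.008 0 255" --pt "0.0003 -0.0028 -0.008 0 255" --pt "0.0002 -0.0023 -0.0082 0 255" --pt "0.0002 -0.002 -0.0083 0 255" --pt "0.0002 -0.0016 -0.0084 0 255" --pt "0.0001 -0.0013 -0.0084 0 255"

```text
clock: 15.65
tcp_pos: [0.5732, -0.1182, 0.0521]
orientation: [-0.0, 0.994, 0.111, 0.0]
wrist_force: [-0.4, -0.3, 0.5]
finger_gap: 0.0001
```

send_rows --pt "0 -0.001 -0.005 0 255" --pt "0 0 -0.004 0 255" --pt "0 0 -0.002 0 255"

```text
clock: 15.95
tcp_pos: [0.5731, -0.1192, 0.0415]
orientation: [0.0, 0.994, 0.111, -0.0]
wrist_force: [0.7, -0.6, 1.0]
finger_gap: -0.0001
```

send_rows --pt "0 0 -0.002 0 255" --pt "0 0 -0.002 0 255"

```text
clock: 16.15
tcp_pos: [0.5734, -0.1192, 0.038]
orientation: [0.0, 0.994, 0.111, 0.0]
wrist_force: [-0.4, -0.6, 2.4]
finger_gap: 0.0
```

send_rows --pt "0 0 -0.001 0 255" --pt "0 0 -0.001 0 255"

```text
clock: 16.35
tcp_pos: [0.5735, -0.1192, 0.0379]
orientation: [0.0, 0.994, 0.111, 0.001]
wrist_force: [-5.7, 2.3, 18.6]
finger_gap: -0.0
```

The force rose to 18.6 N at the expected shut height, so the lid is at its stop. I'll hold briefly, lift off and check.

send_rows --pt "0 0 0 0 255" --pt "0 0 0 0 255" --pt "0 0 0.005 0 255" --pt "0 0 0.03 0 255" --pt "0 0 0.04 0 255" --pt "-0.02 0 0.05 0 255" --pt "-0.03 -0.04 0.03 0 255" --pt "-0.03 -0.05 0 0 255" --pt "-0.03 -0.05 0 0 255" --pt "-0.03 -0.05 0 0 255" --pt "0 0 0 0 255"

```text
clock: 17.45
tcp_pos: [0.4492, -0.2868, 0.1833]
orientation: [0.001, 0.994, 0.107, -0.0]
wrist_force: [-0.4, -0.3, -0.4]
finger_gap: 0.0002
```

```bash
python3 chk.py a5
python3 - <<'E'
from h import *
for n in ['scene','top']:
    c=eyes.read_camera(n); X=world(c).reshape(-1,3); ok=c['z_map'].ravel()>0
    C=np.array([.563,-.045]); ex=np.array([.9956,.0933]); ey=np.array([-.0933,.9956])
    d=X[:,:2]-C; cx=d@ex; cy=d@ey; z=X[:,2]
    m=ok&(abs(cx)<.1)&(abs(cy)<.095)&(z>.03)
    A=np.c_[cx[m],cy[m],np.ones(m.sum())]; p,*_=np.linalg.lstsq(A,z[m],rcond=None); print(n,'lid plane',p.round(4),m.sum(),np.percentile(z[m],[1,99]).round(4))
    for t in ['lid_edge','jar','small_box_center','oil_bottle','beaker','mouse','slide_pack']:
        r=eyes.tip_of(t,n); print(t,[(np.round(x['xyz'],3).tolist(),round(x['conf'],2)) for x in r[:1]])
E
```

```text
17.45 [ 0.4492 -0.2868  0.1833] [-0.72  0.24 -0.11  1.22 -0.    0.64] [-0.4 -0.3 -0.4]
scene lid plane [-0.0018  0.0007  0.0652] 4914 [0.0602 0.0703]
lid_edge [([0.574, -0.158, 0.058], 0.91)]
jar []
small_box_center [([0.568, -0.238, 0.051], 0.59)]
oil_bottle [([0.721, 0.031, -0.003], 0.58)]
beaker [([0.51, -0.505, 0.002], 0.8)]
mouse [([0.555, 0.456, -0.003], 0.86)]
slide_pack [([0.389, -0.466, 0.001], 0.78)]
top lid plane [-0.0008  0.0003  0.0639] 6402 [0.0585 0.0692]
lid_edge [([0.578, -0.156, 0.061], 0.8)]
jar []
small_box_center [([0.569, -0.235, 0.048], 0.87)]
oil_bottle [([0.72, 0.032, -0.002], 0.46)]
beaker []
mouse [([0.56, 0.458, -0.0], 0.94)]
slide_pack []Traceback (most recent call last):
  File "chk.py", line 9, in <module>
    print('flat box x range',np.percentile(cx[m],[1,99]).round(3),'z',np.percentile(z[m],[2,50,98]).round(4), m.sum())
                             ~~~~~~~~~~~~~^^^^^^^^^^^^^^
    return _quantile_unchecked(
        a, q, axis, out, overwrite_input, method, keepdims, weights)
    return _ureduce(a,
                    func=_quantile_ureduce_func,
    ...<5 lines>...
                    overwrite_input=overwrite_input,
                    method=method)
    r = func(a, **kwargs)
    result = _quantile(arr,
                       quantiles=q,
    ...<2 lines>...
                       out=out,
                       weights=wgt)
    slices_having_nans = np.isnan(arr[-1, ...])
                                  ~~~^^^^^^^^^
IndexError: index -1 is out of bounds for axis 0 with size 0
```

View pics/a5.png

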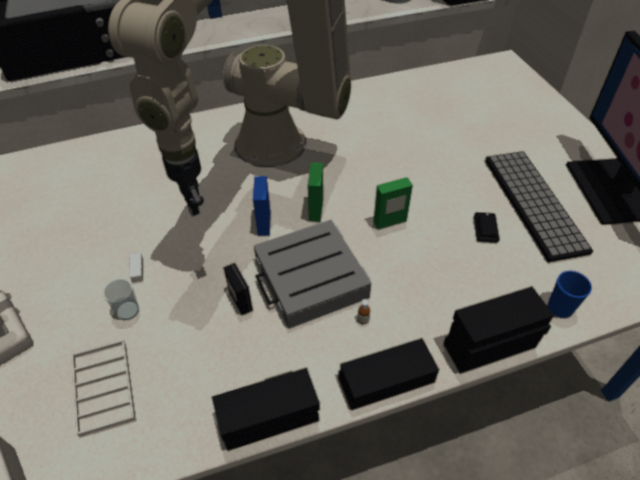

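```bash
python3 -c "
from workcell import ticket
print(ticket.hand_in())"
```

```text
the job is handed in; nothing more can be done
None
```

The slide box is tipped over flat in its own compartment, the lid is pushed over and pressed shut, and the job is handed in. The clock read about 17.5 s before the last looks.

**First push missed:** the fingers passed just over the top of the box without touching it. The real fingertips sit about 28 mm above the reported TCP. I measured that with two cameras, corrected the height and pushed again, and the box fell flat.

**Checks:**
- **Slide box:** before the lid closed, its top was at about 41 mm, as expected for lying flat. Its centre was at case x ≈ +14 mm, inside the 60 mm limit.
- **Lid:** the plane fitted to it was level to within 0.001 rad across the hinge in both cameras, with the top at about 64–65 mm. The highest force I read was 18.6 N downward, when the lid reached its stop.
- **Bystanders:** the small box, oil bottle, mouse, beaker and slide pack are within about 4 mm of where they started. The top camera did not report the beaker or slide pack at the end, so those two rest on the scene camera alone.
- **Robot:** the final picture shows it clear of everything.

**Not confirmed:** the jar and slide box are hidden under the shut lid, so I could not check them after closing. A helper script also stopped with an error at the end, only because the box was no longer visible.

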